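# Gauge a slot with three rollers and a touch probe

### The arm

A 6-joint arm with a two-finger parallel gripper is mounted at the origin on a cart in front of the work surface, level with it; the furniture and walls round the work are solid. World frame = base frame: x ahead of the robot, y to its left, z up, the work surface at z = 0. Lengths are in mm, angles in degrees, forces in N, time in s.
With the tool pointing down it reaches from about 300 to 850 mm from the base axis. Payload 4.2 kg.
Tool frame: the origin (TCP) lies midway between the tips of the shut fingers; the grasp point (between the pads) lies 19 mm behind it; z points along the fingers, y is the direction in which the jaws open and shut (so a half turn about z gives the same grasp; the last joint's range is limited). The gripper opens to 91 mm and grips with 3 to 60 N. Pads are 32 mm wide; open, the fingers measure 118 mm over their backs; the gripper's body (76 mm by 178 mm) begins 60 mm behind the grasp point.
Start: joints at [69.901, 18.312, 89.639, -0, 72.044, -1.146], TCP at [186.764, 543.844, 175.476] pointing down, gripper open.
Joint ranges: [-177.97, 177.97], [-48.28, 115.42], [12.27, 149.76], [-77.06, 257.06], [2.81, 150.46], [-146.56, 146.56]. Speed limits (degrees/s): [147.25, 147.25, 180, 180, 180, 180].

### API

Orientations are given as [roll, pitch, yaw] about the fixed x, y, z axes, in that order (R = Rz(yaw) Ry(pitch) Rx(roll)).
In Python, from cell import ctrl gives the robot as it stands. The module is installed in compiled form; this text tells all that it offers.
- The arm moves only by the tool play_rows, never from a script. Its arguments are lists of equal length, an entry for each row: "gripper": the opening in per cent of the stroke, from 0 (shut) to 100 (fully open); "travel": the shift along the tool's x, y, z in cm, a list of three; "yaw": the turn about the tool's z in rad. A call has 1 to 20 rows; each row shifts and turns the pose as measured when the row begins, along the tool's axes as they then stand; what a row does not reach is not made up. A row lasts 1/12 s, in which the tool goes at most 41.7 mm and 7.16 degrees, less where a joint would pass 70% of its speed; a pose out of reach is approached as far as the arm can. A call is refused whole if a number of a shift passes 4.17 or a number of a turn 0.125, either way. A call with a gripper value outside its range is refused whole. The fingers move at their own pace and stop on an object; the grip force is fixed at half the most. Time passes only in rows, so rows that do not move let the fingers close. It gives the time, the measured TCP pose, the force and the opening at its end, in the units of the state.
- ctrl.get_state(): the state, without advancing time (a new reading comes with each control period).
- ctrl.snapshot(name): name is "side" or "top"; returns a dict with "frame" (420x560x3 uint8, blue, green, red), "intrinsics" (3x3 intrinsics, pixels), "rvec" (rotation vector, rad) and "tvec" (3), from world to camera coordinates, as OpenCV has them. Camera axes: x right, y down, z forward; pixel columns grow to the right and rows downward; lengths in mm; the calibration is good to about 2 mm. A picture is of the moment at which its call begins. There is no depth.
- ctrl.close_job(): hands the job in, once; it reports no verdict.
The state is a dict: "time": time; "q": joint angles; "dq": joint speeds; "effort": joint torques, N m; "tool_pos": TCP position; "orientation": TCP orientation; "force": force on the tool from outside, world axes, zero at the start; "ft_torque": the same for the moment, N m; "opening": opening from 0.0 (shut) to 1.0 (fully open).
Only numpy, scipy, OpenCV 4.12 (cv2) and the standard library are available. Lean on these libraries where they do the work, as an engineer would, in place of code of your own. Each camera call takes 0.05 s, during which the arm holds its last target. There are 200 camera calls.

### The job

Gauge the slot of the steel block over three rollers: from the wooden rack take the roller that is as thick as the two already lying in the slot, and lay it, without dropping it, in the gap between them, parallel to them, level with their ends. Then lift the touch probe out of its fork stand and, keeping it upright, press its sprung tip gently in by a few millimetres, for a moment each time, first on the block's raised round datum pad, then on the top of the roller you laid at its ring mark nearer the robot, then at its farther ring mark, never driving the tip home to its stop. Hang the probe back in the fork, and leave the other rollers and the things lying about where they are.

Things in the scene. Friction and masses are not known exactly. Their poses are not given: they have to be found in the camera images.
- slide_block: Fixed ground-steel block 84 x 120 x 40 mm on a granite plate 124 x 156 mm. A slot 66 mm wide, 26 mm deep runs right through along its x axis, which points away from the robot (give or take the yaw). Origin on the bench under its middle. Above the bench: slot floor 34 mm, lands beside the slot 60 mm, tops of the two 30 mm rollers in the slot 64 mm. They lie at the walls, 6 mm apart.
- datum_pad (a point): Middle of the top face of the raised round pad, 16 mm across and 2 mm high, on the land to the +y side (robot's left) of the slot; 46.5 mm from the slot's middle plane, 62 mm above the bench. The flush screw heads on the lands are not the pad.
- gap_centre (a point): Where the middle of the third roller's axis comes to lie when it is saddled on the two lower ones: over the middle of the slot, 73 mm above the bench (the roller's top is then 88 mm above the bench).
- gauge_roller: The loose steel roller to be laid: 30 mm thick, 70 mm long, about 0.38 kg, in a groove of the wooden rack (which groove varies). Origin on its axis at mid length, x along the roller (it may roll about it). The rack's wooden strips are 13 mm below its axis; grooves are 58 mm apart.
- gauge_roller_ring_a (a point): Point on the axis of that roller inside one of its two dark ring marks, 18 mm from its middle towards its -x end; the top of the mark is 15 mm above it.
- gauge_roller_ring_b (a point): The same for the other ring mark, 18 mm from the middle towards the +x end.
- slot_roller_left: Loose 30 x 70 mm steel roller lying in the slot on its +y side. Origin on its axis at mid length, x along it.
- slot_roller_right: Loose 30 x 70 mm steel roller lying in the slot on its -y side. Origin on its axis at mid length, x along it.
- medium_roller: Steel roller 24 mm thick, 70 mm long, in another groove of the rack; not needed. Origin on its axis at mid length, x along it.
- thin_roller: Steel roller 18 mm thick, 70 mm long, in another groove of the rack; not needed. Origin on its axis at mid length, x along it.
- touch_probe: Loose upright touch probe, 0.17 kg. Origin: middle of the underside of its steel collar (38 mm across, 6 mm thick), z up. Grey square handle 30 (x) by 26 (y) mm, from 6 to 56 mm above the origin, with a flat 2 mm cap on top. Below: round body 20 mm across, cone nose ending 52 mm below the origin, then a thin stylus whose ball ends 75 mm below the origin when free.
- probe_handle (a point): Middle of the probe's handle, 31 mm above its origin.
- stylus_tip (a point): Lowest point of the stylus's ball (6 mm across), 75 mm below the probe's origin when free; it moves up into the probe as the stylus is pressed.
- stylus (a joint): How far the sprung stylus is pushed into the probe: 0 free, 0.010 m at its stop; about 0.7 N to start and 0.7 N more per mm. Between 1 and 8 mm is a good touch.
- fork_stand: Fixed stand: base plate, column at its back (+x), on top a level fork 62 mm wide, top face 100 mm above the bench. Its slot is 26 mm wide, 40 mm long, open to the front (-x). The probe hangs with its round body in the slot, collar on the prongs; it lifts straight up and is lowered straight back. Origin on the bench under the seat, x away from the robot (give or take the yaw).
- fork_seat (a point): Top face of the fork, on the middle of its slot, 18 mm in front of the slot's back end: where the probe's origin lies when it hangs in place.
- caliper: Bystander: digital caliper 180 mm long lying on the bench.
- loupe: Bystander: black eye loupe 41 mm long lying on its side.
- tweezers: Bystander: dark tweezers 118 mm long lying on the bench.
Not all that is in view belongs to the job. What is shaped like the gauge_roller but purple is not meant.

How it is judged (in metres and radians):
On the way, in this order (a step that is already met when the one before it is completed fails the run):
1. the 30 mm roller lies released in the gap on the two slot rollers (x of gauge_roller in the frame of gap_centre between -0.008 and 0.008 m and y of gauge_roller in the frame of gap_centre between -0.003 and 0.003 m and z of gauge_roller in the frame of gap_centre between -0.0025 and 0.0025 m and angle between the x axis of gauge_roller and the x axis of slide_block, either way round below 0.07 rad and linear speed of gauge_roller below 0.02 m/s and contact force between gauge_roller and the fingers below 0.05 N), for 0.2 s.
2. the stylus rests on the datum pad, probe upright, stylus pushed in more than 1 mm (horizontal distance between stylus_tip and datum_pad below 0.006 m and contact force between touch_probe and slide_block above 0.3 N and value of joint stylus between 0.001 and 0.0095 m and angle between touch_probe's own z axis and vertical below 0.15 rad), for 0.2 s.
3. the stylus rests on top of the laid roller within 4 mm of its ring mark nearer the robot (x of stylus_tip in the frame of slide_block below 0 m and (horizontal distance between stylus_tip and gauge_roller_ring_a below 0.004 m or horizontal distance between stylus_tip and gauge_roller_ring_b below 0.004 m) and contact force between touch_probe and gauge_roller above 0.3 N and value of joint stylus between 0.001 and 0.0095 m and angle between touch_probe's own z axis and vertical below 0.15 rad), for 0.2 s.
4. the stylus rests on top of the laid roller within 4 mm of its farther ring mark (x of stylus_tip in the frame of slide_block above 0 m and (horizontal distance between stylus_tip and gauge_roller_ring_a below 0.004 m or horizontal distance between stylus_tip and gauge_roller_ring_b below 0.004 m) and contact force between touch_probe and gauge_roller above 0.3 N and value of joint stylus between 0.001 and 0.0095 m and angle between touch_probe's own z axis and vertical below 0.15 rad), for 0.2 s.
At the end, for the whole second after the job is handed in: The 30 mm roller rests in the gap on the two slot rollers (within 8 mm along, 3 mm across, 2.5 mm in height of the gap centre, 0.07 rad of parallel). The probe hangs still in the fork, upright within 0.1 rad, collar on the prongs (3 mm in height) within 12 mm of the seat (x of gauge_roller in the frame of gap_centre between -0.008 and 0.008 m and y of gauge_roller in the frame of gap_centre between -0.003 and 0.003 m and z of gauge_roller in the frame of gap_centre between -0.0025 and 0.0025 m and angle between the x axis of gauge_roller and the x axis of slide_block, either way round below 0.07 rad and linear speed of each of gauge_roller, touch_probe below 0.02 m/s and horizontal distance between touch_probe and fork_seat below 0.012 m and z of touch_probe in the frame of fork_seat between -0.003 and 0.003 m and angle between touch_probe's own z axis and vertical below 0.1 rad); the robot touches nothing.
It fails at once if the roller is dropped into the slot (falls free at over 0.4 m/s, that is from over 8 mm) (distance between gauge_roller and gap_centre below 0.06 m and linear speed of gauge_roller above 0.4 m/s and contact force between gauge_roller and the fingers below 0.05 N).
It fails at once if the stylus is driven to its stop (over 9.5 mm) (value of joint stylus above 0.0095 m).
It fails at once if a roller that is not needed is taken or knocked (over 20 mm) (distance of any of medium_roller, thin_roller, slot_roller_left, slot_roller_right from where it was at the start of the episode above 0.02 m).
It fails at once if the caliper, loupe or tweezers are moved over 30 mm (distance of any of caliper, loupe, tweezers from where it was at the start of the episode above 0.03 m).
It also fails if it takes over 61 s, if anything falls off the work surface, if the arm or the gripper's body presses on something with over 40 N, if the wrist force passes 120 N, or if a joint passes its speed limit or range.

## Working session

There is one attempt and no reset: what is moved stays moved. The work goes in short steps, Python scripts to look and compute and a tool call to move; the robot and the scene stay as the last step left them, time stands still between calls to the robot, and variables do not carry over. Pictures are saved under pics/ and viewed, about 8 in all and at most 12, crops included, and the job is handed in when it is done.

Besides the shell and the picture viewer there is one more tool, called after "Request:" as name(argument=value, ...) on one line, values as JSON. play_rows: Moves the arm, as the interface text tells. Its arguments: {"type":"object","properties":{"gripper":{"type":"array","items":{"type":"number"}},"travel":{"type":"array","items":{"type":"array","items":{"type":"number"}}},"yaw":{"type":"array","items":{"type":"number"}}},"required":["gripper","travel","yaw"]}

```bash
mkdir -p pics
cat > h.py <<'E'
import numpy as np, cv2
from cell import ctrl
def snap(n,f):
    s=ctrl.snapshot(n); np.savez('pics/'+f+'.npz',**s); cv2.imwrite('pics/'+f+'.png',s['frame']); return s
def load(f): return dict(np.load('pics/'+f+'.npz'))
def w(s,u,v,z):
    K=np.array(s['intrinsics'],float);R=cv2.Rodrigues(np.array(s['rvec'],float))[0];t=np.array(s['tvec'],float).ravel()
    d=R.T@np.linalg.inv(K)@np.array([u,v,1.]);c=-R.T@t
    return c+d*(z-c[2])/d[2]
def pr(s,p):
    return cv2.projectPoints(np.array([p],float),np.array(s['rvec'],float),np.array(s['tvec'],float),np.array(s['intrinsics'],float),None)[0].ravel()
def crop(s,f,x,y,ww,hh,k):
    cv2.imwrite('pics/'+f+'.png',cv2.resize(s['frame'][y:y+hh,x:x+ww],None,fx=k,fy=k,interpolation=cv2.INTER_CUBIC))
E
python3 - <<'E'
from h import *
a=snap('top','t0');b=snap('side','s0')
for s in(a,b):
    R=cv2.Rodrigues(s['rvec'])[0]; print(-R.T@np.ravel(s['tvec']),s['intrinsics'][0])
print(ctrl.get_state())
E
```

```text
[ 433.22524902  -33.61242903 1158.45736587] [400.09251804   0.         281.52561383]
[ 400.70913121 1140.29410313  544.90165364] [539.17003822   0.         281.65426822]
{'time': 0.1, 'q': array([ 6.99009433e+01,  1.83468091e+01,  8.96971021e+01, -1.87552963e-03,
        7.20447177e+01, -1.14655504e+00]), 'dq': array([ 0.0200082 , -0.10392461, -0.22943057,  0.05638671,  0.07119447,
       -0.02807027]), 'effort': array([-5.86905498e-04, -4.13337922e+01, -2.32506895e+01,  7.28494464e-02,
        4.21561254e-02, -5.35318861e-05]), 'tool_pos': array([186.59608255, 543.35470995, 174.73180479]), 'orientation': array([-1.79911353e+02,  9.48456548e-06,  1.61048078e+02]), 'force': array([0.15319168, 0.785673  , 0.48170468]), 'ft_torque': array([-0.02442573, -0.02346402,  0.04088674]), 'opening': 1.0004102161986488}
```

View pics/t0.png

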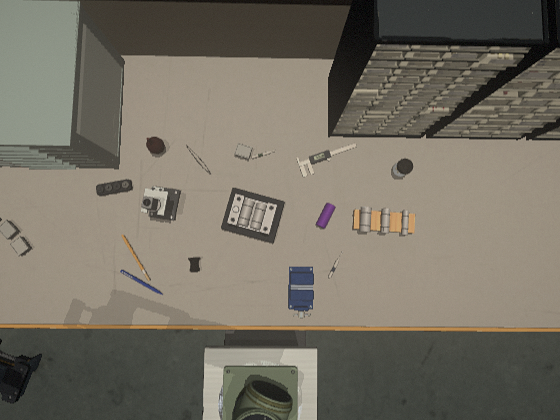

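View pics/s0.png

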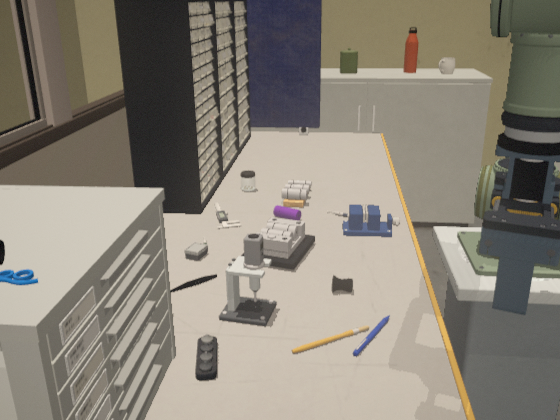

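The top view shows the fork stand with the probe at (158,202), the block at (253,213), the purple decoy at (326,215) and the rack at (383,221). The side view shows the same things from the robot's left. I'll enlarge these areas.

Run:
```python
from h import *
a=load('t0');b=load('s0')
f=a['frame']
A=cv2.resize(f[180:250,130:290],None,fx=5,fy=5,interpolation=cv2.INTER_CUBIC)
B=cv2.resize(f[195:245,340:420],None,fx=5,fy=5,interpolation=cv2.INTER_CUBIC)
o=np.zeros((600,800,3),np.uint8);o[:350]=A;o[350:600,:400]=B
o[350:600,400:]=cv2.resize(b['frame'][172:222,265:345],None,fx=5,fy=5,interpolation=cv2.INTER_CUBIC)
cv2.imwrite('pics/c1.png',o)
crop(b,'c2',210,200,130,130,4.6)
```

```text
(no output)
```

View pics/c1.png

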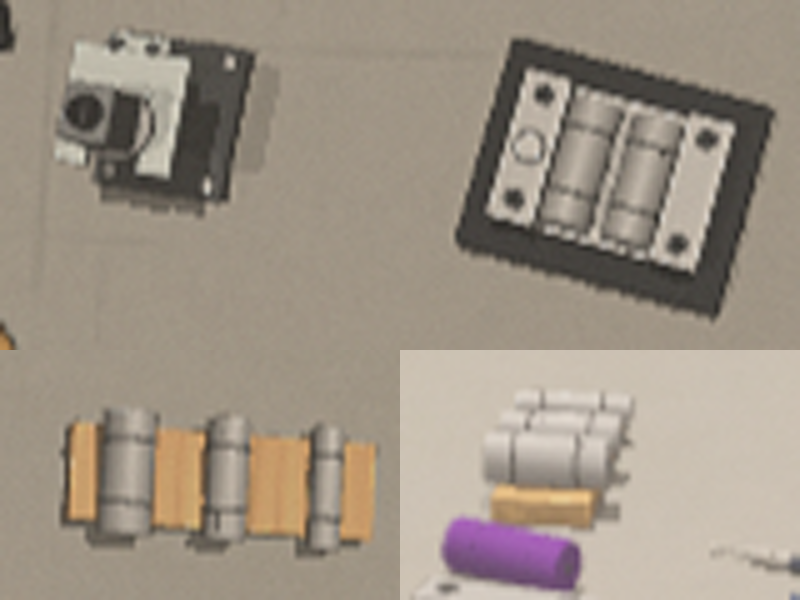

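View pics/c2.png

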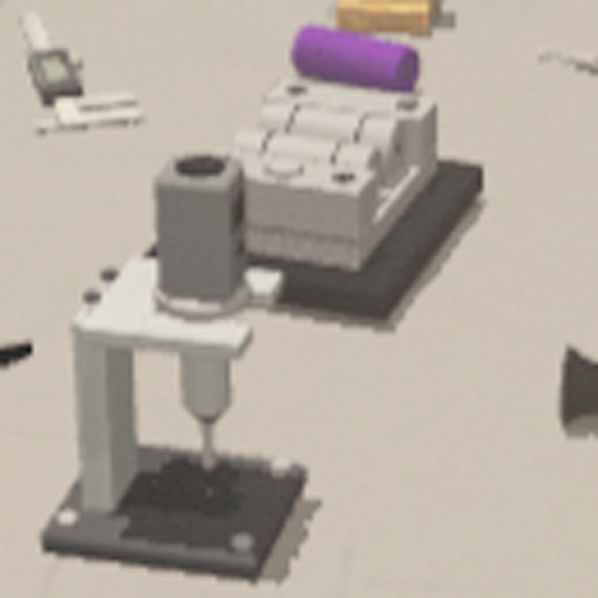

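The block's raised ring pad is at crop (528,148), its two rollers at (582,160) and (643,180), and the thickest rack roller is the leftmost, at (128,472). The probe cap is at crop (85,113). I'll turn these into positions.

```bash
cat >> h.py <<'E'
def P(s):
    R=cv2.Rodrigues(np.array(s['rvec'],float))[0];return np.array(s['intrinsics'],float)@np.c_[R,np.ravel(s['tvec'])]
def tri(a,pa,b,pb):
    X=cv2.triangulatePoints(P(a),P(b),np.array(pa,float).reshape(2,1),np.array(pb,float).reshape(2,1));X=(X[:3]/X[3]).ravel()
    return X,pr(a,X)-pa,pr(b,X)-pb
E
python3 - <<'E'
from h import *
np.set_printoptions(precision=1,suppress=True)
a=load('t0');b=load('s0')
A=lambda u,v:((u+.5)/5-.5+130,(v+.5)/5-.5+180)
B=lambda u,v:((u+.5)/5-.5+340,(v-349.5)/5-.5+195)
S=lambda u,v:((u-399.5)/5-.5+265,(v-349.5)/5-.5+172)
C=lambda u,v:((u+.5)/4.6-.5+210,(v+.5)/4.6-.5+200)
c=[w(a,*A(*p),60) for p in [(527,68),(737,123),(697,272),(485,220)]]
print('block',*c,sum(c)/4)
for i in range(4): d=c[i]-c[i-3-1+4-3 if 0 else (i+1)%4];print(np.hypot(*d[:2]),np.degrees(np.arctan2(d[1],d[0])))
c=[w(a,*A(*p),8) for p in [(513,38),(775,108),(718,318),(458,242)]]
print('plate',sum(c)/4)
for i in range(4): d=c[i]-c[(i+1)%4];print(np.hypot(*d[:2]),np.degrees(np.arctan2(d[1],d[0])))
print('pad',w(a,*A(528,148),62), 'pad side',w(b,*C(285,162),62))
for n,p in dict(Lfar=(600,97),Lnear=(563,228),Rfar=(660,115),Rnear=(624,245)).items(): print(n,w(a,*A(*p),57))
print('probe cap',w(a,*A(85,113),158),'side',w(b,*C(203,166),158))
print('probe tri',*tri(a,A(85,113),b,C(203,166)))
for p in [(75,42),(188,62),(168,178),(140,175)]:print('fork',w(a,*A(*p),100))
for p in [(253,52),(225,202)]:print('base',w(a,*A(*p),8))
print('gr tri mid',*tri(a,B(128,472),b,S(550,461)))
for z in (30,40,50):
  print(z,[w(a,*B(*p),z) for p in [(127,410),(127,535),(102,472),(155,472)]], w(b,*S(550,461),z))
print('rackedge',w(a,*B(70,423),25),w(a,*B(375,445),25),w(a,*B(65,523),25),w(a,*B(372,542),25))
E
```

```text
block [580.5  74.7  60. ] [551.5 -41.7  60. ] [469.  -20.8  60. ] [496.2  95.8  60. ] [524.3  27.   60. ]
119.94767715997003 75.98297978013213
85.02988118095406 -14.259051827946047
119.69054965773924 -103.10283580252364
86.93881078269746 165.92575981752046
plate [525.5  27.2   8. ]
157.12834217761605 75.69549010877793
125.50930305617433 -14.507646204504573
155.34901929813887 -105.6020804960971
121.99838403941517 166.34087859553645
pad [535.9  73.   62. ] pad side [534.4  69.3  62. ]
Lfar [565.3  34.3  57. ]
Lnear [492.5  53.3  57. ]
Rfar [555.7   0.9  57. ]
Rnear [483.5  19.6  57. ]
probe cap [541.7 285.  158. ] side [538.5 288.3 158. ]
probe tri [540.  285.2 156.7] [0.1 0.7] [-0.6 -0.1]
fork [585.8 310.3 100. ]
fork [575.9 250.3 100. ]
fork [514.1 258.5 100. ]
fork [515.5 273.2 100. ]
base [594.7 237.9   8. ]
base [507.7 250.8   8. ]
gr tri mid [ 513.3 -293.4   28. ] [0.  0.9] [-0.5 -0. ]
30 [array([ 551.1, -292.6,   30. ]), array([ 479.9, -291.9,   30. ]), array([ 515.5, -278. ,   30. ]), array([ 515.9, -308.2,   30. ])] [ 511.5 -287.6   30. ]
40 [array([ 550. , -290.3,   40. ]), array([ 479.5, -289.6,   40. ]), array([ 514.8, -275.8,   40. ]), array([ 515.1, -305.8,   40. ])] [ 509.3 -259.8   40. ]
50 [array([ 549., -288.,   50.]), array([ 479.1, -287.3,   50. ]), array([ 514. , -273.6,   50. ]), array([ 514.4, -303.3,   50. ])] [ 507.2 -232.1   50. ]
rackedge [ 543.7 -260.9   25. ] [ 533.3 -436.1   25. ] [ 486.5 -257.7   25. ] [ 477.8 -433.2   25. ]
```

```bash
cat >> h.py <<'E'
def plan(x,y,z,yaw,n,g,ease=False):
    """print rows from the present pose to world target (mm, deg), tool down"""
    st=ctrl.get_state();p=np.array(st['tool_pos'],float);y0=st['orientation'][2]
    D=np.array([x,y,z])-p;dy=(yaw-y0+180)%360-180
    k=np.arange(n+1)/n
    T=[]
    for i in range(n):
        ya=np.radians(y0+dy*k[i]);d=D*(k[i+1]-k[i])
        T.append([round(float(v)/10,2) for v in (d[0]*np.cos(ya)+d[1]*np.sin(ya),d[0]*np.sin(ya)-d[1]*np.cos(ya),-d[2])])
    print('from',p.round(1),st['orientation'].round(2),'F',st['force'].round(1),'op',round(st['opening'],3),'t',round(st['time'],2))
    print(str(T).replace(' ',''));print('yaw each',round(-np.radians(dy)/n,4),'n',n,'g',g)
E
python3 -c "
from h import *
plan(514.5,-292.5,150,-3,28,55)"
```

```text
from [186.6 543.4 174.7] [-179.91    0.    161.05] F [0.2 0.8 0.5] op 1.0 t 0.1
[[-2.08,-2.44,0.09],[-2.32,-2.22,0.09],[-2.53,-1.97,0.09],[-2.72,-1.7,0.09],[-2.88,-1.42,0.09],[-3.01,-1.11,0.09],[-3.1,-0.8,0.09],[-3.17,-0.48,0.09],[-3.2,-0.15,0.09],[-3.2,0.17,0.09],[-3.17,0.5,0.09],[-3.1,0.82,0.09],[-3.0,1.13,0.09],[-2.87,1.43,0.09],[-2.71,1.72,0.09],[-2.52,1.99,0.09],[-2.3,2.23,0.09],[-2.06,2.46,0.09],[-1.8,2.65,0.09],[-1.52,2.82,0.09],[-1.22,2.96,0.09],[-0.92,3.07,0.09],[-0.6,3.15,0.09],[-0.27,3.2,0.09],[0.06,3.21,0.09],[0.38,3.18,0.09],[0.71,3.13,0.09],[1.02,3.04,0.09]]
yaw each 0.1023 n 28 g 55
```

Request:
play_rows(gripper=[55,55,55,55,55,55,55,55,55,55,55,55,55,55,55,55,55,55,55,55], travel=[[-2.08,-2.44,0.09],[-2.32,-2.22,0.09],[-2.53,-1.97,0.09],[-2.72,-1.7,0.09],[-2.88,-1.42,0.09],[-3.01,-1.11,0.09],[-3.1,-0.8,0.09],[-3.17,-0.48,0.09],[-3.2,-0.15,0.09],[-3.2,0.17,0.09],[-3.17,0.5,0.09],[-3.1,0.82,0.09],[-3.0,1.13,0.09],[-2.87,1.43,0.09],[-2.71,1.72,0.09],[-2.52,1.99,0.09],[-2.3,2.23,0.09],[-2.06,2.46,0.09],[-1.8,2.65,0.09],[-1.52,2.82,0.09]], yaw=[0.1,0.1,0.1,0.1,0.1,0.1,0.1,0.1,0.1,0.1,0.1,0.1,0.1,0.1,0.1,0.1,0.1,0.1,0.1,0.1])

```text
time: 1.77
tool_pos: [410.1, -82.9, 151.0]
orientation: [-180.0, 0.4, 41.4]
force: [0.7, -0.1, -0.1]
opening: 0.552
```

```bash
python3 -c "
from h import *
plan(514.5,-292.5,120,-3,14,55)"
```

```text
from [410.1 -82.9 151. ] [-179.99    0.45   41.42] F [ 0.7 -0.1 -0.1] op 0.552 t 1.77
[[-0.43,1.62,0.22],[-0.34,1.64,0.22],[-0.25,1.65,0.22],[-0.16,1.67,0.22],[-0.07,1.67,0.22],[0.03,1.67,0.22],[0.12,1.67,0.22],[0.21,1.66,0.22],[0.3,1.64,0.22],[0.39,1.63,0.22],[0.48,1.6,0.22],[0.57,1.57,0.22],[0.66,1.54,0.22],[0.74,1.5,0.22]]
yaw each 0.0554 n 14 g 55
```

Request:
play_rows(gripper=[55,55,55,55,55,55,55,55,55,55,55,55,55,55], travel=[[-0.43,1.62,0.1],[-0.34,1.64,0.1],[-0.25,1.65,0.1],[-0.16,1.67,0.1],[-0.07,1.67,0.1],[0.03,1.67,0.1],[0.12,1.67,0.1],[0.21,1.66,0.1],[0.3,1.64,0.1],[0.39,1.63,0.1],[0.48,1.6,0.1],[0.57,1.57,0.1],[0.66,1.54,0.1],[0.74,1.5,0.1]], yaw=[0.055,0.055,0.055,0.055,0.055,0.055,0.055,0.055,0.055,0.055,0.055,0.055,0.055,0.055])

```text
time: 2.93
tool_pos: [508.8, -309.2, 129.9]
orientation: [179.9, 1.0, -5.6]
force: [-0.1, 0.8, -0.2]
opening: 0.549
```

```bash
python3 -c "
from h import *
plan(514.5,-292.5,70,-3,4,55)"
```

```text
from [ 508.8 -309.2  129.9] [179.9    0.99  -5.58] F [-0.1  0.8 -0.2] op 0.549 t 2.93
[[0.1,-0.43,1.5],[0.1,-0.43,1.5],[0.11,-0.43,1.5],[0.11,-0.43,1.5]]
yaw each -0.0113 n 4 g 55
```

Request:
play_rows(gripper=[55,55,55,55,55], travel=[[0.1,-0.43,1.0],[0.1,-0.43,1.0],[0.11,-0.43,1.0],[0.11,-0.43,1.0],[0,0,0]], yaw=[-0.011,-0.011,-0.011,-0.011,0])

```text
time: 3.35
tool_pos: [513.2, -292.5, 83.9]
orientation: [-179.9, 1.2, -3.0]
force: [0.5, -0.9, 0.0]
opening: 0.551
```

```bash
python3 -c "
from h import *
plan(514.5,-292.5,40,-3,4,55)
a=snap('top','t1');b=snap('side','s1')
o=np.zeros((600,800,3),np.uint8)
o[:300]=cv2.resize(a['frame'][195:255,330:490],None,fx=5,fy=5,interpolation=cv2.INTER_CUBIC)
o[300:,:]=cv2.resize(b['frame'][160:220,230:390],None,fx=5,fy=5,interpolation=cv2.INTER_CUBIC)
cv2.imwrite('pics/c3.png',o)
"
```

```text
from [ 513.2 -292.5   83.9] [-179.93    1.21   -2.99] F [ 0.5 -0.9  0. ] op 0.551 t 3.35
[[0.03,-0.0,1.1],[0.03,-0.0,1.1],[0.03,-0.0,1.1],[0.03,-0.0,1.1]]
yaw each 0.0001 n 4 g 55
```

View pics/c3.png

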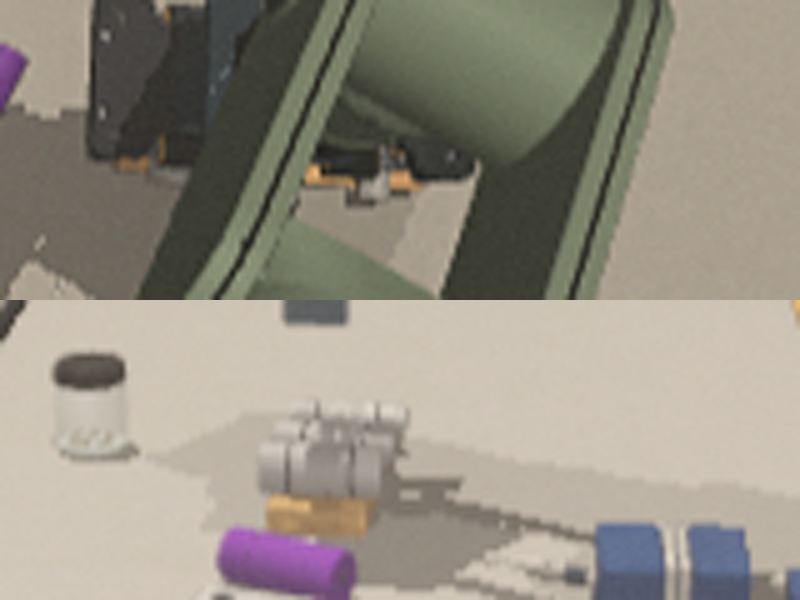

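The finger is at (315,325) in the side crop, in line with the roller's middle at (320,468). Next I descend, watching the force.

Request:
play_rows(gripper=[55,55,55,55,55], travel=[[0.05,0,1.2],[0.05,0,1.2],[0,0,1.2],[0,0,0.8],[0,0,-0.05]], yaw=[0,0,0,0,0])

```text
time: 3.87
tool_pos: [517.3, -294.6, 45.1]
orientation: [179.7, 0.6, -2.9]
force: [-0.6, -0.3, 0.3]
opening: 0.551
```

Request:
play_rows(gripper=[55,55,55], travel=[[0,0,0.5],[0,0,0.3],[0,0,0]], yaw=[0,0,0])

```text
time: 4.12
tool_pos: [518.3, -295.3, 38.3]
orientation: [179.6, 0.4, -2.9]
force: [-0.7, -0.6, 0.2]
opening: 0.551
```

Request:
play_rows(gripper=[55,55,55,55], travel=[[-0.2,-0.15,0.4],[-0.2,-0.15,0.4],[-0.05,-0.05,0.3],[0,0,0.15]], yaw=[0,0,0,0])

```text
time: 4.45
tool_pos: [514.4, -291.9, 26.3]
orientation: [179.5, 0.3, -2.9]
force: [0.5, -0.6, -0.9]
opening: 0.549
```

Request:
play_rows(gripper=[55,55,55], travel=[[0,0,0.2],[0,0,0.2],[0,0,0.1]], yaw=[0,0,0])

```text
time: 4.7
tool_pos: [514.2, -291.8, 20.7]
orientation: [179.5, 0.3, -2.9]
force: [0.0, 0.3, 0.4]
opening: 0.551
```

Request:
play_rows(gripper=[55,55], travel=[[0,0,0.2],[0,0,0.1]], yaw=[0,0])

```text
time: 4.87
tool_pos: [514.3, -292.0, 17.3]
orientation: [179.5, 0.3, -2.9]
force: [-0.3, -0.2, -0.6]
opening: 0.557
```

Request:
play_rows(gripper=[55,55], travel=[[0,0,0.2],[0,0,0.1]], yaw=[0,0])

```text
time: 5.03
tool_pos: [514.5, -292.1, 14.1]
orientation: [179.5, 0.3, -2.9]
force: [0.5, -0.5, -0.3]
opening: 0.551
```

Request:
play_rows(gripper=[55,55], travel=[[0,0,0.2],[0,0,0]], yaw=[0,0])

```text
time: 5.2
tool_pos: [514.4, -292.1, 11.6]
orientation: [179.5, 0.3, -2.9]
force: [-0.1, -1.1, 0.5]
opening: 0.553
```

```bash
python3 -c "
from h import *
b=snap('side','s2')
crop(b,'c4',260,150,80,70,8)
for z in (10,20,28,35): print(z,[(pr(b,[514,-292+d,z])-[260,150])*8 for d in (0,32)])
print(tri)
"
```

```text
10 [array([270.70873687, 398.98127187]), array([263.52560407, 430.939444  ])]
20 [array([270.65845673, 372.54792623]), array([263.45777109, 404.05313486])]
28 [array([270.61806875, 351.31510117]), array([263.40327922, 382.45471388])]
35 [array([270.5826091, 332.6732066]), array([263.35543347, 363.49055053])]
<function tri at 0x7fae9dcbce00>
```

View pics/c4.png

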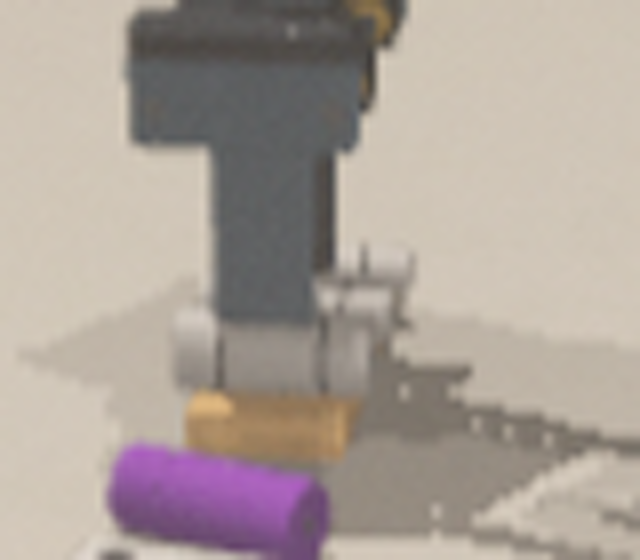

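```bash
python3 -c "
from h import *
np.set_printoptions(precision=1,suppress=True)
b=load('s0');a=load('t0')
p=np.array([186.6,543.4,174.7]);ya=np.radians(161);yv=np.array([np.sin(ya),-np.cos(ya),0])
for d in(-59,-45,45,59): print(d,pr(b,p+yv*d),pr(a,p+yv*d))
crop(b,'c5',440,140,120,200,3)
b=load('s2')
for z in (11,50): print(z,[(pr(b,[514,-292+d,z])-[260,150])*8 for d in (25,38,-25,-38)])
import os;print(ctrl.get_state())
"
```

```text
-59 [508.4 294.8] [ 51.2 357.9]
-45 [507.7 299.9] [ 45.6 355.9]
45 [503.  336.9] [ 10.1 342.9]
59 [502.2 343.5] [  4.5 340.9]
11 [array([265.1, 421.2]), array([262.1, 434.4]), array([276.1, 372.3]), array([278.9, 360. ])]
50 [array([264.9, 316. ]), array([261.9, 328.4]), array([276. , 269.8]), array([278.8, 258.3])]
{'time': 5.25, 'q': array([-30.4,  28.1,  99.9,  -0.7,  52. ,  63. ]), 'dq': array([ 0.1, -0.2, -0.3, -0. ,  0.1, -0. ]), 'effort': array([ -0. , -45.6, -18.7,   0. ,  -0.1,   0. ]), 'tool_pos': array([ 514.5, -292.1,   11.8]), 'orientation': array([179.5,   0.2,  -2.9]), 'force': array([-0.1, -0.1, -0. ]), 'ft_torque': array([-0. ,  0.1, -0. ]), 'opening': 0.551439101655671}
```

View pics/c5.png

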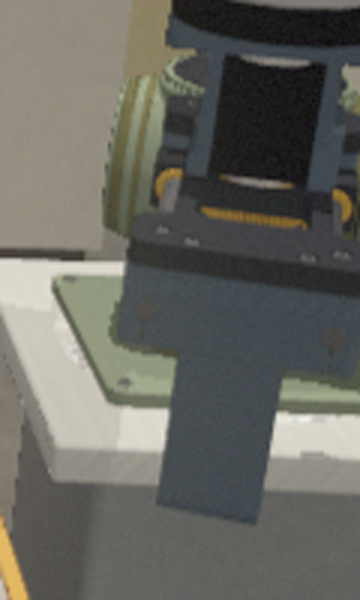

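The picture and the state disagree. In both side pictures the fingertips are about 38 mm higher than the reported TCP: in c4 the tip is at v=322 where I expected about 430, and the start picture shows the same. The fingers are still above the roller, so I'll trust the camera, measure the offset by touch and keep descending carefully.

Request:
play_rows(gripper=[55,55,55,55,55], travel=[[0,0,0.5],[0,0,0.5],[0,0,0.4],[0,0,0.2],[0,0,0]], yaw=[0,0,0,0,0])

```text
time: 5.67
tool_pos: [514.5, -292.3, -5.9]
orientation: [179.5, 0.2, -2.9]
force: [-0.9, 0.0, 0.5]
opening: 0.551
```

```bash
python3 -c "
from h import *
b=snap('side','s3');a=load('s0')
o=np.zeros((560,800,3),np.uint8)
o[:,:640]=cv2.resize(b['frame'][150:220,260:340],None,fx=8,fy=8,interpolation=cv2.INTER_CUBIC)
cv2.imwrite('pics/c6.png',o)
np.set_printoptions(precision=1,suppress=True)
p=ctrl.get_state()['tool_pos'];print(p)
for z in (p[2],p[2]+40): print(z,[(pr(b,[p[0],p[1]+d,z])-[260,150])*8 for d in (25,38,-25,-38)])
"
```

```text
[ 514.5 -292.3   -5.7]
-5.7432886795770814 [array([264. , 465.4]), array([261. , 478.9]), array([275. , 415.3]), array([277.7, 402.8])]
34.256711320422916 [array([263.7, 358.3]), array([260.7, 371.1]), array([274.8, 311. ]), array([277.6, 299.2])]
```

View pics/c6.png

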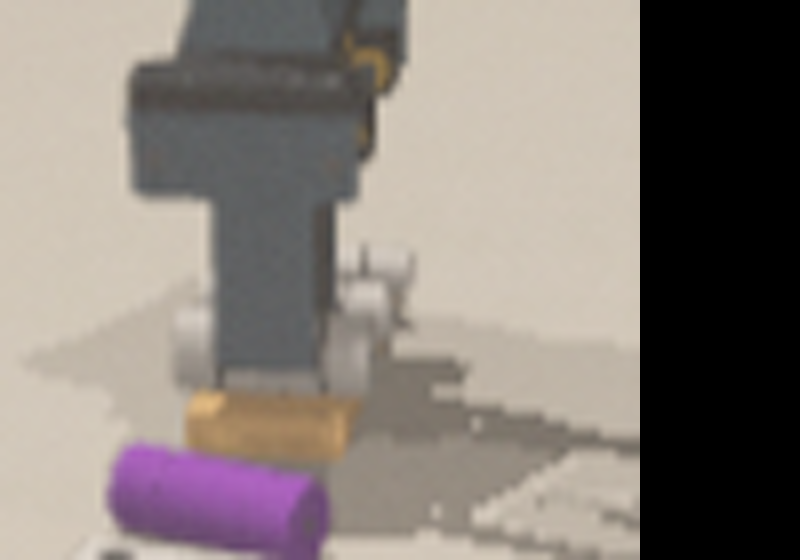

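Now the near finger (tip at v=370) overlaps the roller, so the fingers straddle it, and the offset is about 40 mm. I continue down until the tips touch the wood.

Request:
play_rows(gripper=[55,55,55,55,55], travel=[[0,0,0.4],[0,0,0.4],[0,0,0.3],[0,0,0.15],[0,0,0]], yaw=[0,0,0,0,0])

```text
time: 6.13
tool_pos: [514.7, -292.6, -19.4]
orientation: [179.5, 0.2, -2.9]
force: [-0.4, 0.3, 0.0]
opening: 0.549
```

Request:
play_rows(gripper=[55,55], travel=[[0,0,0.2],[0,0,0.1]], yaw=[0,0])

```text
time: 6.3
tool_pos: [514.8, -292.7, -22.0]
orientation: [179.5, 0.2, -2.9]
force: [-2.9, 0.5, 8.2]
opening: 0.554
```

Request:
play_rows(gripper=[55,55], travel=[[0,0,0.2],[0,0,0.05]], yaw=[0,0])

```text
time: 6.47
tool_pos: [515.1, -292.9, -21.5]
orientation: [179.5, 0.1, -2.9]
force: [0.1, -0.8, 0.2]
opening: 0.549
```

Contact came at reported -22 (8 N), so the roller's axis is at reported -9. I raise 6 mm and grip.

Request:
play_rows(gripper=[55,55,30,20,10,0,0,0,0,0], travel=[[0,0,-0.4],[0,0,-0.1],[0,0,0],[0,0,0],[0,0,0],[0,0,0],[0,0,0],[0,0,0],[0,0,0],[0,0,0]], yaw=[0,0,0,0,0,0,0,0,0,0])

```text
time: 7.3
tool_pos: [515.5, -292.0, -15.6]
orientation: [179.5, 0.1, -2.9]
force: [-0.8, 1.6, 2.0]
opening: 0.325
```

Request:
play_rows(gripper=[0,0,0,0], travel=[[0,0,-0.3],[0,0,-0.6],[0,0,-0.8],[0,0,-0.8]], yaw=[0,0,0,0])

```text
time: 7.63
tool_pos: [512.5, -290.8, 7.3]
orientation: [179.7, 0.5, -2.9]
force: [-0.9, 0.5, -3.2]
opening: 0.318
```

Opening 0.325 × 91 = 29.6 mm, so it is the 30 mm roller, and the force shows its weight. I carry it to the block.

Request:
play_rows(gripper=[0,0,0,0], travel=[[0,0,-1.5],[0,0,-2],[0,-0.5,-1.2],[0,-1,-0.5]], yaw=[0,0,0,0])

```text
time: 7.97
tool_pos: [513.4, -276.9, 63.1]
orientation: [179.6, 0.5, -3.0]
force: [0.0, -0.5, -2.7]
opening: 0.322
```

```bash
python3 -c "
from h import *
plan(525.5,27,70,-14.4,14,0)"
```

```text
from [ 513.4 -276.9   63.1] [179.62   0.54  -2.99] F [ 0.  -0.5 -2.7] op 0.322 t 7.97
[[-0.03,-2.17,-0.05],[-0.06,-2.17,-0.05],[-0.09,-2.17,-0.05],[-0.12,-2.17,-0.05],[-0.15,-2.17,-0.05],[-0.18,-2.16,-0.05],[-0.21,-2.16,-0.05],[-0.24,-2.16,-0.05],[-0.27,-2.15,-0.05],[-0.3,-2.15,-0.05],[-0.33,-2.15,-0.05],[-0.37,-2.14,-0.05],[-0.4,-2.14,-0.05],[-0.43,-2.13,-0.05]]
yaw each 0.0142 n 14 g 0
```

Request:
play_rows(gripper=[0,0,0,0,0,0,0,0,0,0,0,0,0,0,0], travel=[[-0.03,-2.17,-0.1],[-0.06,-2.17,-0.1],[-0.09,-2.17,-0.1],[-0.12,-2.17,-0.1],[-0.15,-2.17,-0.1],[-0.18,-2.16,-0.1],[-0.21,-2.16,-0.1],[-0.24,-2.16,-0.1],[-0.27,-2.15,-0.1],[-0.3,-2.15,-0.1],[-0.33,-2.15,-0.1],[-0.37,-2.14,-0.1],[-0.3,-1.5,-0.1],[-0.2,-0.8,0],[0,0,0]], yaw=[0.014,0.014,0.014,0.014,0.014,0.014,0.014,0.014,0.014,0.014,0.014,0.014,0.014,0.014,0])

```text
time: 9.22
tool_pos: [520.8, 28.0, 79.0]
orientation: [179.6, 0.3, -14.7]
force: [-0.1, -0.1, -2.4]
opening: 0.318
```

```bash
python3 -c "
from h import *
plan(525.5,27,50,-14.4,4,0)"
```

```text
from [520.8  28.   79. ] [179.56   0.31 -14.74] F [-0.1 -0.1 -2.4] op 0.318 t 9.22
[[0.12,-0.01,0.72],[0.12,-0.0,0.72],[0.12,-0.0,0.72],[0.12,-0.0,0.72]]
yaw each -0.0015 n 4 g 0
```

Request:
play_rows(gripper=[0,0,0,0,0,0], travel=[[0.12,0,0.8],[0.12,0,0.8],[0.12,0,0.8],[0.12,0,0.6],[0,0,0.2],[0,0,0]], yaw=[-0.003,-0.003,0,0,0,0])

```text
time: 9.72
tool_pos: [523.9, 24.7, 42.7]
orientation: [179.5, 0.4, -14.3]
force: [-0.1, 0.2, -3.4]
opening: 0.322
```

```bash
python3 -c "
from h import *
plan(525.5,27,35,-14.4,3,0)
a=snap('top','t4');b=snap('side','s4')
o=np.zeros((600,800,3),np.uint8)
o[:,:400]=cv2.resize(a['frame'][170:260,225:285],(400,600),interpolation=cv2.INTER_CUBIC)
o[:,400:]=cv2.resize(b['frame'][170:290,240:320],(400,600),interpolation=cv2.INTER_CUBIC)
cv2.imwrite('pics/c7.png',o)"
```

```text
from [523.9  24.7  42.7] [179.45   0.45 -14.34] F [-0.1  0.2 -3.4] op 0.322 t 9.72
[[0.03,-0.09,0.26],[0.03,-0.09,0.26],[0.03,-0.09,0.26]]
yaw each 0.0004 n 3 g 0
```

View pics/c7.png

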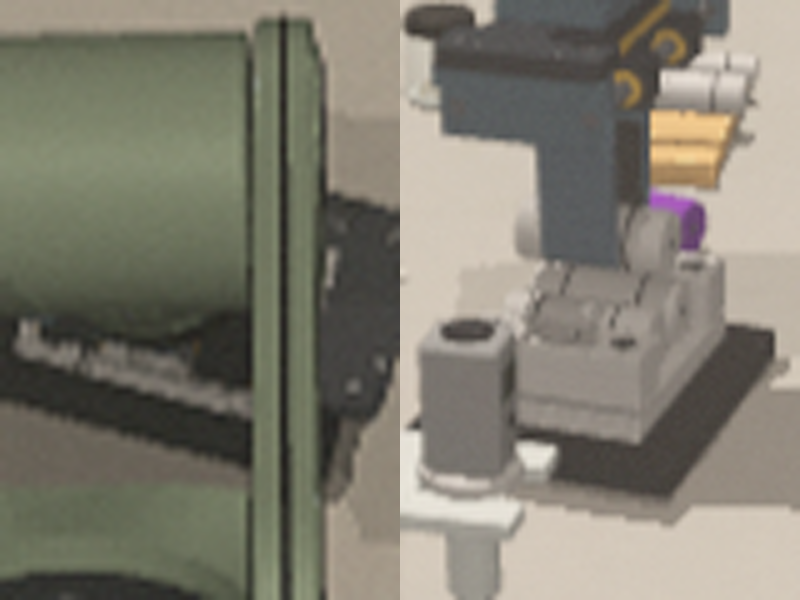

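The roller is held level and parallel above the slot, with its near end at crop (652,245), about px (290.5,219). I check that against the prediction.

```bash
python3 -c "
from h import *
b=load('s4');y=np.radians(-14.35);ax=np.array([np.cos(y),np.sin(y)])
for c in ((523.9,24.7),(522.9,25),(520,25.7)):
  for z in (86,90,94):
    print(c,z,[((pr(b,[*(np.array(c)+s*35*ax),z])-[240,170])*5+[400,0]).round(0) for s in (-1,1)])
"
```

```text
(523.9, 24.7) 86 [array([666., 245.]), array([520., 226.])]
(523.9, 24.7) 90 [array([665., 237.]), array([519., 218.])]
(523.9, 24.7) 94 [array([665., 228.]), array([519., 210.])]
(522.9, 25) 86 [array([668., 245.]), array([522., 226.])]
(522.9, 25) 90 [array([668., 237.]), array([521., 218.])]
(522.9, 25) 94 [array([668., 229.]), array([521., 210.])]
(520, 25.7) 86 [array([674., 246.]), array([528., 227.])]
(520, 25.7) 90 [array([674., 238.]), array([528., 219.])]
(520, 25.7) 94 [array([674., 229.]), array([527., 211.])]
```

Request:
play_rows(gripper=[0,0,0,0], travel=[[0.03,-0.09,0.25],[0.03,-0.09,0.2],[0.0,-0.07,0.1],[0,0,0]], yaw=[0,0,0,0])

```text
time: 10.15
tool_pos: [526.6, 26.9, 38.2]
orientation: [179.5, 0.3, -14.4]
force: [0.2, -0.7, -3.0]
opening: 0.327
```

Request:
play_rows(gripper=[0,0], travel=[[0,0,0.2],[0,0,0]], yaw=[0,0])

```text
time: 10.32
tool_pos: [526.8, 27.0, 36.3]
orientation: [179.5, 0.2, -14.4]
force: [-0.4, -0.4, -2.8]
opening: 0.324
```

Request:
play_rows(gripper=[0,0,0], travel=[[-0.1,0,0.2],[-0.05,0,0.2],[0,0,0]], yaw=[0,0,0])

```text
time: 10.57
tool_pos: [525.4, 27.5, 32.2]
orientation: [179.5, 0.2, -14.4]
force: [-0.7, 0.7, -3.1]
opening: 0.32
```

Request:
play_rows(gripper=[0,0], travel=[[0,0,0.2],[0,0,0]], yaw=[0,0])

```text
time: 10.73
tool_pos: [525.2, 27.5, 29.9]
orientation: [179.5, 0.2, -14.3]
force: [-0.6, 0.4, -3.2]
opening: 0.321
```

Request:
play_rows(gripper=[0,0], travel=[[0,0,0.15],[0,0,0]], yaw=[0,0])

```text
time: 10.9
tool_pos: [525.6, 27.7, 28.5]
orientation: [179.6, 0.2, -14.4]
force: [0.2, 0.4, -4.0]
opening: 0.325
```

Request:
play_rows(gripper=[0,0], travel=[[0,0,0.15],[0,0,0]], yaw=[0,0])

```text
time: 11.07
tool_pos: [526.0, 27.9, 28.7]
orientation: [179.6, 0.1, -14.4]
force: [0.4, 0.2, -3.1]
opening: 0.324
```

Request:
play_rows(gripper=[0,0], travel=[[0,0,0.2],[0,0,0.1]], yaw=[0,0])

```text
time: 11.23
tool_pos: [526.5, 27.7, 28.3]
orientation: [179.6, 0.0, -14.4]
force: [-3.0, 0.0, 5.3]
opening: 0.325
```

Request:
play_rows(gripper=[0,0], travel=[[0,0,0.2],[0,0,0.05]], yaw=[0,0])

```text
time: 11.4
tool_pos: [526.6, 27.7, 28.5]
orientation: [179.6, -0.1, -14.4]
force: [0.7, 0.5, -3.5]
opening: 0.325
```

Contact came at reported z=28.3, matching the predicted axis height of 73 mm. I release.

Request:
play_rows(gripper=[0,36,40,45,50,50,50], travel=[[0,0,0.1],[0,0,0],[0,0,0],[0,0,0],[0,0,0],[0,0,0],[0,0,0]], yaw=[0,0,0,0,0,0,0])

```text
time: 11.98
tool_pos: [528.3, 27.4, 27.9]
orientation: [179.7, -0.3, -14.4]
force: [0.6, -0.1, -0.6]
opening: 0.503
```

Request:
play_rows(gripper=[50,50,50,50,50,50,50,50], travel=[[0,0,-0.3],[0,0,-0.8],[0,0,-1.5],[0,0,-2],[0,0,-2.5],[0,0,-2.5],[0,0,-1.5],[0,0,0]], yaw=[0,0,0,0,0,0,0,0])

```text
time: 12.65
tool_pos: [527.2, 28.2, 145.8]
orientation: [179.6, -0.1, -14.4]
force: [0.3, -0.2, 0.1]
opening: 0.496
```

```bash
python3 -c "
from h import *
plan(540.3,285.7,142,-8.5,11,50)"
```

```text
from [527.2  28.2 145.8] [ 1.7961e+02 -1.3000e-01 -1.4380e+01] F [ 0.3 -0.2  0.1] op 0.496 t 12.65
[[-0.47,-2.3,0.03],[-0.44,-2.3,0.03],[-0.42,-2.31,0.03],[-0.4,-2.31,0.03],[-0.38,-2.31,0.03],[-0.36,-2.32,0.03],[-0.34,-2.32,0.03],[-0.32,-2.32,0.03],[-0.29,-2.33,0.03],[-0.27,-2.33,0.03],[-0.25,-2.33,0.03]]
yaw each -0.0093 n 11 g 50
```

Request:
play_rows(gripper=[50,50,50,50,50,50,50,50,50,50,50,50,50], travel=[[-0.47,-2.3,-0.05],[-0.44,-2.3,-0.05],[-0.42,-2.3,-0.05],[-0.4,-2.3,-0.05],[-0.38,-2.3,-0.05],[-0.36,-2.3,-0.05],[-0.34,-2.3,-0.05],[-0.32,-2.3,-0.05],[-0.3,-2.3,-0.05],[-0.27,-2,-0.05],[-0.2,-1.2,-0.05],[0,-0.5,0],[0,0,0]], yaw=[-0.009,-0.009,-0.009,-0.009,-0.009,-0.009,-0.009,-0.009,-0.009,-0.009,-0.009,0,0])

```text
time: 13.73
tool_pos: [535.9, 283.7, 143.5]
orientation: [179.3, 0.2, -8.6]
force: [-0.4, 1.1, -0.7]
opening: 0.501
```

```bash
python3 -c "
from h import *
plan(540.3,285.7,135,-8.5,3,50)
a=snap('top','t5');b=snap('side','s5')
o=np.zeros((600,800,3),np.uint8)
o[:,:400]=cv2.resize(a['frame'][185:245,225:265][:, :],(400,600),interpolation=cv2.INTER_CUBIC)
o[:,400:]=cv2.resize(b['frame'][170:290,235:315],(400,600),interpolation=cv2.INTER_CUBIC)
cv2.imwrite('pics/c8.png',o)"
```

```text
from [535.9 283.7 143.5] [179.27   0.21  -8.59] F [-0.4  1.1 -0.7] op 0.501 t 13.73
[[0.14,-0.09,0.28],[0.14,-0.09,0.28],[0.14,-0.09,0.28]]
yaw each -0.0005 n 3 g 50
```

View pics/c8.png

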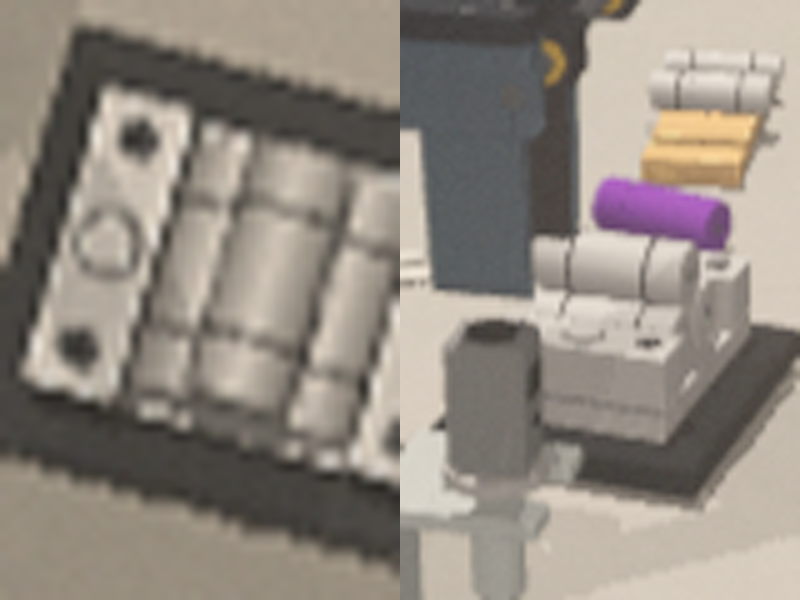

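The roller lies saddled and parallel in the gap. In the top crop its ring marks are at (292,206) and (251,340) and the pad is at (107,243). I compute the targets and check the gripper over the probe (side crop: handle cap at (490,330)).

Run:
```python
from h import *
np.set_printoptions(precision=1,suppress=True)
a=load('t5');b=load('s5')
A=lambda u,v:((u+.5)/10-.5+225,(v+.5)/10-.5+185)
S=lambda u,v:((u-399.5)/5-.5+235,(v+.5)/5-.5+170)
f=w(a,*A(292,206),88);n=w(a,*A(251,340),88)
print('rings',f,n,f-n,np.hypot(*(f-n)[:2]),(f+n)/2,np.degrees(np.arctan2(*(f-n)[1::-1])))
print('pad',w(a,*A(107,243),62),w(b,*S(583,330),62))
# side: ring tops
print('side rings silhouette top z=88',w(b,*S(567,235),88),w(b,*S(650,242),88))
print('cap side',w(b,*S(490,330),158))
```

```text
rings [545.1  20.9  88. ] [508.9  31.3  88. ] [ 36.2 -10.3   0. ] 37.66232401000125 [527.   26.1  88. ] -15.930128997244303
pad [536.9  72.8  62. ] [534.7  73.5  62. ]
side rings silhouette top z=88 [546.9  28.4  88. ] [509.   33.8  88. ]
cap side [540.5 288.1 158. ]
```

Request:
play_rows(gripper=[50,50,50,50], travel=[[0.14,-0.08,0.2],[0.14,-0.08,0.2],[0.14,-0.05,0.2],[0,0,0]], yaw=[0,0,0,0])

```text
time: 14.17
tool_pos: [540.9, 280.0, 137.4]
orientation: [179.2, 0.2, -8.9]
force: [0.3, 0.2, 0.7]
opening: 0.502
```

Request:
play_rows(gripper=[50,50,50,50], travel=[[0,-0.3,0.5],[0,-0.3,0.5],[0,0,0.2],[0,0,0]], yaw=[-0.004,-0.003,0,0])

```text
time: 14.5
tool_pos: [542.1, 285.1, 124.0]
orientation: [179.1, 0.2, -8.6]
force: [-0.4, 0.3, -1.0]
opening: 0.496
```

Request:
play_rows(gripper=[50,50,50,50,50,50], travel=[[-0.1,-0.1,0.8],[-0.1,0,0.8],[0,0,0.8],[0,0,0.8],[0,0,0.3],[0,0,0]], yaw=[0,0,0,0,0,0])

```text
time: 15.0
tool_pos: [538.9, 285.9, 84.2]
orientation: [179.1, 0.3, -8.5]
force: [0.3, 0.5, 0.8]
opening: 0.498
```

Request:
play_rows(gripper=[50,50,50,30,15,0,0,0,0,0,0], travel=[[0.05,0,0.5],[0.05,0,0.3],[0,0,0],[0,0,0],[0,0,0],[0,0,0],[0,0,0],[0,0,0],[0,0,0],[0,0,0],[0,0,0]], yaw=[0,0,0,0,0,0,0,0,0,0,0])

```text
time: 15.92
tool_pos: [540.4, 285.7, 75.7]
orientation: [179.1, 0.3, -8.5]
force: [-0.4, -0.1, 0.0]
opening: 0.286
```

Opening 0.286 gives 26.0 mm, the handle's width. I lift the probe straight up.

Request:
play_rows(gripper=[0,0,0,0,0], travel=[[0,0,-0.3],[0,0,-0.7],[0,0,-0.8],[0,0,-0.8],[0,0,-0.4]], yaw=[0,0,0,0,0])

```text
time: 16.33
tool_pos: [539.9, 285.8, 107.5]
orientation: [179.0, 0.4, -8.5]
force: [0.3, 0.6, -1.8]
opening: 0.286
```

Request:
play_rows(gripper=[0,0,0,0,0,0], travel=[[0.05,0,-1],[0.05,0,-1.2],[0,0,-1.2],[0,0,-1.2],[0,0,-1],[0,0,-0.3]], yaw=[0,0,0,0,0,0])

```text
time: 16.83
tool_pos: [542.3, 287.0, 174.7]
orientation: [179.2, 0.2, -8.5]
force: [0.9, 0.5, -1.0]
opening: 0.284
```

```bash
python3 -c "
from h import *
plan(536,72.5,168,-8.5,10,0)"
```

```text
from [542.3 287.  174.7] [179.17   0.18  -8.54] F [ 0.9  0.5 -1. ] op 0.284 t 16.83
[[0.26,2.13,0.07],[0.26,2.13,0.07],[0.26,2.13,0.07],[0.26,2.13,0.07],[0.26,2.13,0.07],[0.25,2.13,0.07],[0.25,2.13,0.07],[0.25,2.13,0.07],[0.25,2.13,0.07],[0.25,2.13,0.07]]
yaw each -0.0001 n 10 g 0
```

Request:
play_rows(gripper=[0,0,0,0,0,0,0,0,0,0,0,0], travel=[[0.26,2.1,0],[0.26,2.1,0],[0.26,2.1,0],[0.26,2.1,0],[0.26,2.1,0],[0.26,2.1,0],[0.26,2.1,0],[0.26,2.1,0],[0.26,2,0],[0.15,1,0],[0,0.4,0],[0,0,0]], yaw=[0,0,0,0,0,0,0,0,0,0,0,0])

```text
time: 17.83
tool_pos: [536.6, 76.7, 180.2]
orientation: [179.4, 0.0, -8.4]
force: [-0.2, 1.0, -1.8]
opening: 0.282
```

```bash
python3 -c "
from h import *
plan(536,72.5,128,-8.5,5,0)"
```

```text
from [536.6  76.7 180.2] [ 1.7935e+02  5.0000e-02 -8.3600e+00] F [-0.2  1.  -1.8] op 0.282 t 17.83
[[0.0,0.09,1.04],[0.0,0.09,1.04],[0.0,0.09,1.04],[0.0,0.09,1.04],[0.0,0.09,1.04]]
yaw each 0.0005 n 5 g 0
```

Request:
play_rows(gripper=[0,0,0,0,0,0], travel=[[0,0.09,0.9],[0,0.09,0.9],[0,0.09,0.9],[0,0.09,0.9],[0,0,0.3],[0,0,0]], yaw=[0,0,0,0,0,0])

```text
time: 18.33
tool_pos: [535.2, 76.4, 135.7]
orientation: [179.4, 0.2, -8.1]
force: [-0.1, -0.6, -1.0]
opening: 0.286
```

Request:
play_rows(gripper=[0,0,0,0,0], travel=[[0,0.2,0.4],[0.03,0.2,0.4],[0.03,0.1,0.3],[0,0,0.1],[0,0,0]], yaw=[0,0,0,0,0])

```text
time: 18.75
tool_pos: [535.2, 71.3, 122.1]
orientation: [179.4, 0.2, -8.1]
force: [0.7, -0.1, -1.5]
opening: 0.283
```

```bash
python3 -c "
from h import *
plan(536,72.5,112,-8.5,5,0)
b=snap('side','s6');a=snap('top','t6')
o=np.zeros((600,800,3),np.uint8)
o[:,:400]=cv2.resize(a['frame'][185:245,225:265],(400,600),interpolation=cv2.INTER_CUBIC)
o[:,400:]=cv2.resize(b['frame'][190:265,255:305],(400,600),interpolation=cv2.INTER_CUBIC)
cv2.imwrite('pics/c9.png',o)
p=ctrl.get_state()['tool_pos'];
for z in (p[2]-50.7,p[2]-48): print((pr(b,[p[0],p[1],z])-[255,190])*8+[400,0])
"
```

```text
from [535.2  71.3 122.1] [179.43   0.22  -8.09] F [ 0.7 -0.1 -1.5] op 0.283 t 18.75
[[0.01,-0.03,0.2],[0.01,-0.03,0.2],[0.01,-0.03,0.2],[0.01,-0.03,0.2],[0.01,-0.03,0.2]]
yaw each 0.0014 n 5 g 0
[527.80869241 328.85389665]
[527.64558488 319.75017866]
```

View pics/c9.png

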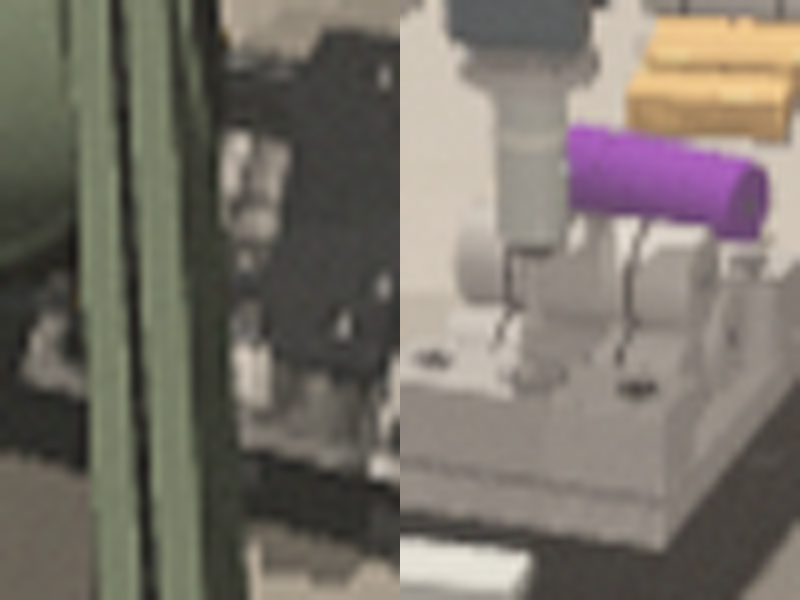

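The probe hangs upright over the pad: body at u≈532, pad at u≈540 in the side crop, so within about 2 mm. I press down slowly; contact is expected at reported ≈112.7.

Request:
play_rows(gripper=[0,0,0,0], travel=[[0,-0.1,0.25],[0,-0.05,0.2],[0,0,0.1],[0,0,0]], yaw=[0,0,0,0])

```text
time: 19.18
tool_pos: [536.2, 73.1, 117.3]
orientation: [179.5, 0.1, -8.1]
force: [0.6, 0.7, -0.9]
opening: 0.28
```

Request:
play_rows(gripper=[0,0], travel=[[0,0,0.2],[0,0,0]], yaw=[0,0])

```text
time: 19.35
tool_pos: [536.2, 73.2, 115.2]
orientation: [179.5, 0.1, -8.1]
force: [0.4, -0.5, -0.4]
opening: 0.282
```

Request:
play_rows(gripper=[0,0,0], travel=[[-0.05,0,0.2],[0,0,0.1],[0,0,0]], yaw=[0,0,0])

```text
time: 19.6
tool_pos: [535.8, 73.2, 112.0]
orientation: [179.5, 0.1, -8.1]
force: [-0.5, -0.3, -0.3]
opening: 0.285
```

Request:
play_rows(gripper=[0,0], travel=[[0,0,0.15],[0,0,0]], yaw=[0,0])

```text
time: 19.77
tool_pos: [535.8, 73.2, 110.7]
orientation: [179.5, 0.0, -8.1]
force: [-0.1, -0.2, 0.5]
opening: 0.281
```

Request:
play_rows(gripper=[0,0,0], travel=[[0,0,0.15],[0,0,0.05],[0,0,0]], yaw=[0,0,0])

```text
time: 20.02
tool_pos: [535.9, 73.2, 109.2]
orientation: [179.5, 0.0, -8.1]
force: [-0.7, -0.1, 1.3]
opening: 0.287
```

Request:
play_rows(gripper=[0,0,0,0], travel=[[0,0,0],[0,0,0],[0,0,0],[0,0,0]], yaw=[0,0,0,0])

```text
time: 20.35
tool_pos: [535.9, 73.2, 109.6]
orientation: [179.5, 0.0, -8.1]
force: [-0.4, 0.4, 1.8]
opening: 0.282
```

The force change of about 3.3 N matches some 3.5 mm of press on the pad, held for 0.4 s. I lift and go to the near ring at (509,31.4).

Request:
play_rows(gripper=[0,0,0,0,0,0], travel=[[0,0,-0.5],[0,0,-1],[0,0,-1.2],[0,0,-1],[0,0,-0.5],[0,0,0]], yaw=[0,0,0,0,0,0])

```text
time: 20.85
tool_pos: [536.4, 73.6, 154.6]
orientation: [179.5, -0.0, -8.1]
force: [-0.0, -0.1, -1.5]
opening: 0.284
```

```bash
python3 -c "
from h import *
plan(509,31.4,155,-8.5,5,0)"
```

```text
from [536.4  73.6 154.6] [ 1.795e+02 -1.000e-02 -8.090e+00] F [-0.  -0.1 -1.5] op 0.284 t 20.85
[[-0.42,0.91,-0.01],[-0.42,0.91,-0.01],[-0.42,0.91,-0.01],[-0.42,0.91,-0.01],[-0.42,0.91,-0.01]]
yaw each 0.0014 n 5 g 0
```

Request:
play_rows(gripper=[0,0,0,0,0,0,0], travel=[[-0.42,0.91,-0.05],[-0.42,0.91,-0.05],[-0.42,0.91,-0.05],[-0.42,0.91,-0.05],[-0.3,0.6,0],[0,0.1,0],[0,0,0]], yaw=[0,0,0,0,0,0,0])

```text
time: 21.43
tool_pos: [505.4, 28.0, 155.7]
orientation: [179.4, 0.2, -8.1]
force: [0.7, -0.1, -0.8]
opening: 0.286
```

```bash
python3 -c "
from h import *
plan(509,31.4,145,-8.5,3,0)"
```

```text
from [505.4  28.  155.7] [179.41   0.21  -8.15] F [ 0.7 -0.1 -0.8] op 0.286 t 21.43
[[0.1,-0.13,0.36],[0.1,-0.13,0.36],[0.1,-0.13,0.36]]
yaw each 0.002 n 3 g 0
```

Request:
play_rows(gripper=[0,0,0,0,0], travel=[[0.1,-0.13,0.3],[0.1,-0.13,0.3],[0.1,-0.08,0.2],[0,0,0.1],[0,0,0]], yaw=[0,0,0,0,0])

```text
time: 21.85
tool_pos: [509.7, 31.6, 145.2]
orientation: [179.5, 0.2, -8.1]
force: [0.2, 0.4, -0.9]
opening: 0.283
```

Request:
play_rows(gripper=[0,0,0,0], travel=[[-0.05,0,0.3],[0,0,0.2],[0,0,0.1],[0,0,0]], yaw=[0,0,0,0])

```text
time: 22.18
tool_pos: [509.5, 32.3, 138.2]
orientation: [179.4, 0.2, -8.1]
force: [0.6, -0.1, -1.3]
opening: 0.283
```

Request:
play_rows(gripper=[0,0,0], travel=[[0,0,0.2],[0,0,0.05],[0,0,0]], yaw=[0,0,0])

```text
time: 22.43
tool_pos: [509.6, 32.3, 136.2]
orientation: [179.5, 0.2, -8.1]
force: [-1.4, 0.4, 0.7]
opening: 0.284
```

Request:
play_rows(gripper=[0,0,0,0,0,0], travel=[[0,0.03,0.15],[0,0,0.05],[0,0,0],[0,0,0],[0,0,0],[0,0,0]], yaw=[0,0,0,0,0,0])

```text
time: 22.93
tool_pos: [509.6, 32.1, 135.3]
orientation: [179.5, 0.1, -8.1]
force: [-0.3, -0.3, -0.3]
opening: 0.281
```

Request:
play_rows(gripper=[0,0,0,0], travel=[[0,0,0.15],[0,0,0],[0,0,0],[0,0,0]], yaw=[0,0,0,0])

```text
time: 23.27
tool_pos: [509.7, 32.2, 134.0]
orientation: [179.5, 0.1, -8.1]
force: [-0.3, 0.1, 3.0]
opening: 0.285
```

Request:
play_rows(gripper=[0], travel=[[0,0,0]], yaw=[0])

```text
time: 23.35
tool_pos: [509.7, 32.1, 134.0]
orientation: [179.5, 0.1, -8.1]
force: [-1.3, -0.3, 2.0]
opening: 0.287
```

```bash
python3 -c "
from h import *
b=snap('side','s7')
crop(b,'c10',250,190,75,56,10.6)
p=ctrl.get_state()['tool_pos']
for q in ([p[0],p[1],88],[508.9,31.3,88],[544.5,21.8,88]): print(((pr(b,q)-[250,190])*10.6).round())
"
```

```text
[364. 294.]
[368. 292.]
[206. 271.]
```

View pics/c10.png

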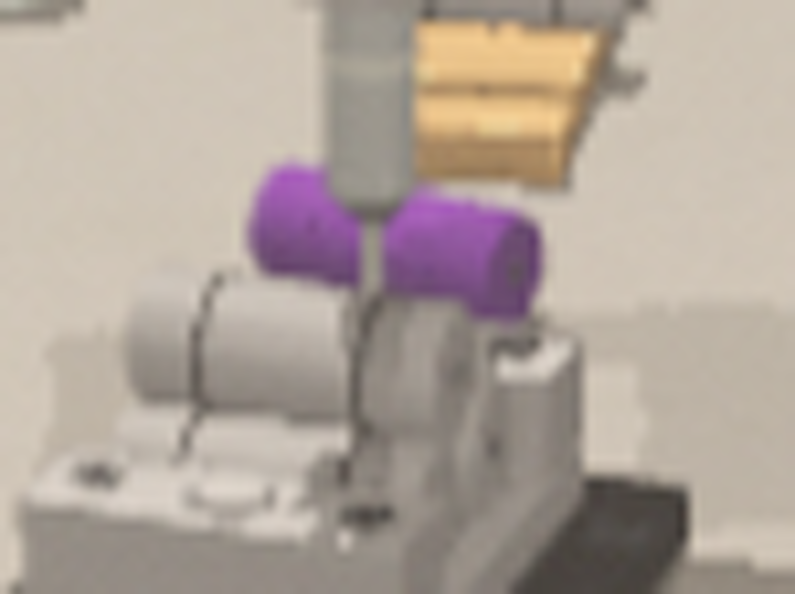

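The stylus stands at u≈371, right on the near ring mark (u≈370), and the far ring is at u≈213, which agrees with my target. I go to the far ring.

Request:
play_rows(gripper=[0,0,0,0,0], travel=[[0,0,-0.4],[0,0,-0.7],[0,0,-0.6],[0,0,-0.3],[0,0,0]], yaw=[0,0,0,0,0])

```text
time: 23.82
tool_pos: [510.2, 32.1, 155.0]
orientation: [179.5, 0.1, -8.1]
force: [0.6, 0.2, -1.9]
opening: 0.287
```

```bash
python3 -c "
from h import *
plan(544.5,22.3,155,-8.1,5,0)"
```

```text
from [510.2  32.1 155. ] [ 1.7948e+02  1.0000e-01 -8.0900e+00] F [ 0.6  0.2 -1.9] op 0.287 t 23.82
[[0.71,0.1,0.0],[0.71,0.1,0.0],[0.71,0.1,0.0],[0.71,0.1,0.0],[0.71,0.1,0.0]]
yaw each 0.0 n 5 g 0
```

Request:
play_rows(gripper=[0,0,0,0,0,0,0], travel=[[0.71,0.1,0],[0.71,0.1,0],[0.71,0.1,0],[0.71,0.1,0],[0.4,0.1,0],[0.1,0,0],[0,0,0]], yaw=[0,0,0,0,0,0,0])

```text
time: 24.4
tool_pos: [546.8, 21.0, 154.0]
orientation: [179.5, 0.1, -8.1]
force: [0.2, -0.2, -1.6]
opening: 0.284
```

```bash
python3 -c "
from h import *
plan(544.5,22.3,145,-8.1,3,0)"
```

```text
from [546.8  21.  154. ] [ 1.7946e+02  1.3000e-01 -8.1100e+00] F [ 0.2 -0.2 -1.6] op 0.284 t 24.4
[[-0.08,-0.03,0.3],[-0.08,-0.03,0.3],[-0.08,-0.03,0.3]]
yaw each -0.0001 n 3 g 0
```

Request:
play_rows(gripper=[0,0,0,0,0], travel=[[-0.08,-0.04,0.3],[-0.08,-0.04,0.3],[-0.05,-0.03,0.2],[0,0,0.1],[0,0,0]], yaw=[0,0,0,0,0])

```text
time: 24.82
tool_pos: [543.4, 22.6, 143.3]
orientation: [179.4, 0.3, -8.1]
force: [1.0, 0.3, -1.3]
opening: 0.281
```

Request:
play_rows(gripper=[0,0,0], travel=[[0,0,0.2],[0,0,0.1],[0,0,0]], yaw=[0,0,0])

```text
time: 25.07
tool_pos: [543.0, 22.7, 140.1]
orientation: [179.4, 0.3, -8.1]
force: [0.2, -0.0, -0.4]
opening: 0.283
```

Request:
play_rows(gripper=[0,0,0], travel=[[0.1,0,0.2],[0.03,0,0.15],[0,0,0]], yaw=[0,0,0])

```text
time: 25.32
tool_pos: [544.3, 22.5, 136.8]
orientation: [179.5, 0.3, -8.1]
force: [-0.3, 1.5, -0.4]
opening: 0.282
```

Request:
play_rows(gripper=[0,0,0,0,0], travel=[[0,0,0.15],[0,0,0.1],[0,0,0],[0,0,0],[0,0,0]], yaw=[0,0,0,0,0])

```text
time: 25.73
tool_pos: [544.4, 22.5, 135.2]
orientation: [179.5, 0.2, -8.1]
force: [-1.4, 0.5, 1.5]
opening: 0.282
```

Request:
play_rows(gripper=[0], travel=[[0,0,0]], yaw=[0])

```text
time: 25.82
tool_pos: [544.4, 22.5, 135.4]
orientation: [179.5, 0.2, -8.1]
force: [-1.2, 0.2, 1.4]
opening: 0.284
```

Request:
play_rows(gripper=[0,0,0,0], travel=[[0,0,0.1],[0,0,0],[0,0,0],[0,0,0]], yaw=[0,0,0,0])

```text
time: 26.15
tool_pos: [544.4, 22.5, 134.6]
orientation: [179.5, 0.2, -8.1]
force: [-0.7, 0.2, 2.0]
opening: 0.284
```

Request:
play_rows(gripper=[0,0,0,0,0,0], travel=[[0,0,-0.5],[0,0,-1],[0,0,-1.2],[0,0,-1],[0,0,-0.5],[0,0,0]], yaw=[0,0,0,0,0,0])

```text
time: 26.65
tool_pos: [545.6, 22.8, 179.5]
orientation: [179.5, 0.1, -8.1]
force: [0.4, -0.8, -1.7]
opening: 0.283
```

```bash
python3 -c "
from h import *
b=snap('side','s8')
plan(540.4,285.7,178,-8.5,12,0)"
```

```text
from [545.4  22.8 179.1] [ 1.7947e+02  1.5000e-01 -8.0900e+00] F [ 0.1 -0.1 -1. ] op 0.285 t 26.7
[[-0.35,-2.16,0.01],[-0.35,-2.16,0.01],[-0.35,-2.16,0.01],[-0.35,-2.16,0.01],[-0.35,-2.16,0.01],[-0.36,-2.16,0.01],[-0.36,-2.16,0.01],[-0.36,-2.16,0.01],[-0.36,-2.16,0.01],[-0.36,-2.16,0.01],[-0.36,-2.16,0.01],[-0.36,-2.16,0.01]]
yaw each 0.0006 n 12 g 0
```

Request:
play_rows(gripper=[0,0,0,0,0,0,0,0,0,0,0,0,0,0], travel=[[-0.35,-2.1,0],[-0.35,-2.1,0],[-0.35,-2.1,0],[-0.35,-2.1,0],[-0.35,-2.1,0],[-0.35,-2.1,0],[-0.35,-2.1,0],[-0.35,-2.1,0],[-0.35,-2.1,0],[-0.35,-2.1,0],[-0.35,-2.1,0],[-0.3,-1.5,0],[-0.1,-0.6,0],[0,0,0]], yaw=[0,0,0,0,0,0,0,0,0,0,0,0,0,0])

```text
time: 27.87
tool_pos: [535.0, 287.4, 168.1]
orientation: [179.0, 0.8, -8.3]
force: [1.1, -0.1, -1.2]
opening: 0.283
```

Request:
play_rows(gripper=[0,0,0], travel=[[0,0,0],[0,0,0],[0,0,0]], yaw=[0.003,0.003,0])

```text
time: 28.12
tool_pos: [534.7, 285.2, 167.4]
orientation: [178.9, 0.8, -8.7]
force: [0.4, -0.7, -2.2]
opening: 0.282
```

```bash
python3 -c "
from h import *
plan(540.4,285.7,160,-8.5,4,0)"
```

```text
from [534.7 285.2 167.4] [178.87   0.84  -8.71] F [ 0.4 -0.7 -2.2] op 0.282 t 28.12
[[0.14,-0.03,0.19],[0.14,-0.03,0.19],[0.14,-0.03,0.19],[0.14,-0.03,0.19]]
yaw each -0.0009 n 4 g 0
```

Request:
play_rows(gripper=[0,0,0,0,0,0], travel=[[0.15,-0.03,-0.05],[0.15,-0.03,0],[0.15,-0.03,0],[0.1,0,0],[0,0,0],[0,0,0]], yaw=[0,0,0,0,0,0])

```text
time: 28.62
tool_pos: [541.9, 281.9, 168.7]
orientation: [178.8, 0.8, -9.0]
force: [0.6, 0.2, -1.9]
opening: 0.284
```

Request:
play_rows(gripper=[0,0,0,0], travel=[[-0.05,-0.2,0.5],[-0.05,-0.2,0.5],[0,-0.05,0.2],[0,0,0]], yaw=[-0.004,-0.004,0,0])

```text
time: 28.95
tool_pos: [541.2, 286.7, 155.3]
orientation: [178.9, 0.8, -8.5]
force: [-0.2, 0.1, -1.8]
opening: 0.282
```

Request:
play_rows(gripper=[0,0], travel=[[0,0,0],[0,0,0]], yaw=[0,0])

```text
time: 29.12
tool_pos: [540.7, 286.8, 154.6]
orientation: [178.8, 0.9, -8.4]
force: [0.5, 0.4, -1.0]
opening: 0.282
```

Request:
play_rows(gripper=[0,0,0,0,0], travel=[[0,0.05,0.5],[0,0.04,0.6],[0,0,0.6],[0,0,0.3],[0,0,0]], yaw=[0,0,0,0,0])

```text
time: 29.53
tool_pos: [540.1, 285.4, 132.6]
orientation: [178.8, 0.8, -8.4]
force: [0.6, -0.3, -1.0]
opening: 0.284
```

Request:
play_rows(gripper=[0,0,0,0,0,0], travel=[[0,0,0.5],[0,0,0.7],[0,0,0.7],[0,0,0.7],[0,0,0.3],[0,0,0]], yaw=[0,0,0,0,0,0])

```text
time: 30.03
tool_pos: [539.3, 284.5, 99.8]
orientation: [178.8, 0.9, -8.4]
force: [-0.5, 0.1, -1.9]
opening: 0.281
```

Request:
play_rows(gripper=[0,0,0,0,0], travel=[[0.05,-0.06,0.5],[0.05,-0.06,0.6],[0,0,0.5],[0,0,0.2],[0,0,0]], yaw=[0,0,0,0,0])

```text
time: 30.45
tool_pos: [540.4, 285.5, 79.8]
orientation: [178.8, 0.9, -8.4]
force: [-1.1, -0.2, 0.1]
opening: 0.286
```

Request:
play_rows(gripper=[0,0], travel=[[0,0,0.2],[0,0,0]], yaw=[0,0])

```text
time: 30.62
tool_pos: [540.4, 285.5, 77.6]
orientation: [178.8, 0.9, -8.4]
force: [0.4, 0.1, -1.4]
opening: 0.283
```

Request:
play_rows(gripper=[0,0], travel=[[0,0,0.15],[0,0,0.05]], yaw=[0,0])

```text
time: 30.78
tool_pos: [540.6, 285.6, 75.9]
orientation: [178.8, 0.8, -8.4]
force: [-0.2, 0.0, -1.1]
opening: 0.282
```

Request:
play_rows(gripper=[0,0], travel=[[0,0,0.1],[0,0,0]], yaw=[0,0])

```text
time: 30.95
tool_pos: [540.9, 285.7, 76.2]
orientation: [178.9, 0.8, -8.4]
force: [-1.2, -0.8, -0.9]
opening: 0.281
```

The probe is back at its seated height of 75.7. I open and withdraw straight up.

Request:
play_rows(gripper=[0,31,34,40,48,50,50,50], travel=[[0,0,0.08],[0,0,0],[0,0,0],[0,0,0],[0,0,0],[0,0,0],[0,0,0],[0,0,0]], yaw=[0,0,0,0,0,0,0,0])

```text
time: 31.62
tool_pos: [542.0, 286.2, 76.2]
orientation: [179.0, 0.6, -8.4]
force: [0.4, -0.3, 0.5]
opening: 0.502
```

Request:
play_rows(gripper=[50,50,50,50,50,50,50,50], travel=[[0,0,-0.5],[0,0,-1],[0,0,-1.5],[0,0,-1.5],[0,0,-1.5],[0,0,-1.5],[0,0,-1],[0,0,0]], yaw=[0,0,0,0,0,0,0,0])

```text
time: 32.28
tool_pos: [543.6, 287.9, 169.8]
orientation: [179.0, 0.5, -8.4]
force: [0.4, 0.3, -0.0]
opening: 0.498
```

```bash
python3 -c "
from h import *
a=snap('top','t9');b=snap('side','s9');o=load('s0');s8=load('s8')
out=np.hstack([cv2.resize(o['frame'][200:330,210:300],(266,384),interpolation=3),cv2.resize(b['frame'][200:330,210:300],(266,384),interpolation=3),cv2.resize(s8['frame'][190:280,250:312],(266,384),interpolation=3)])
cv2.imwrite('pics/c11.png',out)
print(ctrl.get_state()['tool_pos'],abs(o['frame'][262:325,215:285].astype(int)-b['frame'][262:325,215:285]).mean(),abs(o['frame'][235:262,245:268].astype(int)-b['frame'][235:262,245:268]).mean())"
```

```text
[542.53168013 287.33360206 167.58450098] 10.978609221466364 9.6935050993022
```

The picture budget is spent, so I check the end state by template matching against earlier frames.

Run:
```python
from h import *
g=lambda f:cv2.cvtColor(load(f)['frame'],cv2.COLOR_BGR2GRAY)
def m(f0,f1,x0,y0,x1,y1,n):
    A,B=g(f0),g(f1);t=A[y0:y1,x0:x1];r=cv2.matchTemplate(B[y0-8:y1+8,x0-8:x1+8],t,cv2.TM_CCOEFF_NORMED)
    _,v,_,l=cv2.minMaxLoc(r);print(n,'shift',l[0]-8,l[1]-8,'score',round(v,3))
m('s0','s9',242,234,266,270,'handle+collar')
m('s0','s9',248,275,262,303,'body/stylus')
m('s5','s9',262,215,300,240,'laid roller side')
m('t5','t9',240,192,262,238,'laid roller top')
m('s0','s9',280,178,315,205,'rack rest')
m('s0','s9',210,200,242,230,'caliper'); m('s0','s9',170,272,218,292,'tweezers'); m('s0','s9',330,272,356,296,'loupe')
```

```text
handle+collar shift 0 0 score 0.878
body/stylus shift 0 0 score 0.965
laid roller side shift 0 0 score 0.852
laid roller top shift 0 0 score 0.996
rack rest shift 3 -6 score 0.698
caliper shift 0 0 score 0.532
tweezers shift 0 0 score 0.999
loupe shift 0 0 score 0.999
```

```bash
python3 -c "
from h import *
print(ctrl.close_job(),ctrl.get_state()['time'])"
```

```text
the job is handed in; nothing more can be done
the job is handed in; nothing more can be done
```

The 30 mm roller is in the gap, the probe touched the datum pad and both ring marks, and it hangs in the fork again. I handed the job in at about 32 s; no verdict was reported.

**Roller:** it was released at contact, and the pictures show it saddled and parallel. Its middle is about 2 mm from the block's middle by the cameras.

**Touches**, by wrist force and height (force noise about 0.7 N):

| Touch | Press |
|---|---|
| Datum pad | about 3.5 mm |
| Near ring | 3.5–4.7 mm |
| Far ring | about 3.5 mm |

A picture confirmed the near touch on its ring mark. The pad and far-ring positions were computed, not seen in contact.

**Last checks:** template matching put the probe and the laid roller exactly where they were in earlier frames, and the tweezers and loupe had not moved.

**Checks that disagreed or failed:**
- **Height reading:** the reported TCP height was about 38 mm below where the cameras and contact put the fingertips. I worked with the camera and contact values.
- **Rack and caliper:** both matches were poor (scores 0.70 and 0.53). The taken roller and the arm in view probably explain this. An earlier picture showed the two other rack rollers in place; the caliper is unconfirmed.
- **Last picture:** the viewer had reached its 12-picture limit, so I checked the final state by image code only.

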